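Set the banding machine's format selector and start it

TASK

On the paper-banding machine, push the protruding orange-and-white tab of the rotary selector round with your fingertips until it points at the blue mark. Only then press the white start button fully down and let it come back up. Do not grip the tab, and leave the pack, the tin, the jar and the paper roll where they stand.

Things in the scene. Friction and masses are not known exactly. Their poses are not given: they have to be found in the camera images.
- machine: Tabletop banding machine, a fixed white box with a grey deck, 320 mm (its x) by 520 mm (its y), deck 70 mm above the bench. Origin: centre of the underside; own z up. A fixed blue arch (240 mm along the machine's x, 45 mm along its y, top 145 mm above the deck) stands on the deck 180 mm from the centre towards the machine's -y. The selector is on the +y half, its axis at machine x 0, y +90 mm.
- axis (a point): Point on the selector's vertical turning axis, at deck height (70 mm above the bench). The selector is a black disc of radius 45 mm whose top is 14 mm above the deck, with a steel hub of radius 20 mm up to 22 mm above the deck. It carries the tab.
- tab_mid (a point): Point on the tab's centre line, 70 mm out from the axis and 40 mm above the deck: a good radius to push at. The tab is an upright radial fin, 18 mm thick overall: white core 10 mm thick, reaching from 38 to 92 mm from the axis and from 4 to 45 mm above the deck; orange cheeks 4 mm thick on both sides, from 40 to 90 mm from the axis and from 4 to 40 mm above the deck. Beyond the disc there is only flat deck under and beside the tab.
- aim (a point): Point on the tab's centre line, 108 mm out from the axis (16 mm beyond the tab's end) and 3 mm above the deck: where the tab points. It lies over a mark's centre when the tab points exactly at that mark.
- selector (a joint): Selector angle in rad, 0 when the tab points along the machine's -x; increases counter-clockwise seen from above. End stops at -1.7 and +1.7. It starts between -0.3 and 0.3. Friction (about 2 N at the tab) keeps it where it is left; there is no spring and there are no clicks. (Rules that name selector_c3 and selector_c4 mean the tab's two orange cheeks: c3 faces the machine's +y at angle 0, c4 its -y.)
- mark_blue: Blue round mark, radius 16 mm, 3 mm thick, fixed on the deck, 108 mm from the selector's axis. Origin: centre of its underside. The four marks stand at selector angles -1.25, -0.65, 0.65 and 1.25; which colour stands where changes.
- mark_red: Red mark, otherwise like the blue one.
- mark_yellow: Yellow mark, otherwise like the blue one.
- mark_green: Green mark, otherwise like the blue one.
- start_top (a point): Centre of the top face of the white start button (radius 16 mm, in a black housing on the deck, behind the selector and towards the arch). It is pressed straight down.
- start (a joint): Travel of the start button in m: 0 up, 0.006 fully down. A spring brings it back; fully down takes about 5 N.
- pack: Loose retail pack, white with red band, 75 x 130 x 70 mm, 0.25 to 0.5 kg, standing under the arch. Origin: centre of its underside.
- tin: Loose tin with green label, radius 30 mm, 60 mm high, on the deck near its far +y corner. Origin: centre of its underside.
- jar: Loose amber glass jar, yellow label, radius 35 mm, 100 mm high, on the bench to the robot's left of the machine. Origin: centre of its underside.
- paper_roll: Loose roll of white banding paper lying flat on the bench to the robot's right of the machine, outer radius 55 mm, 30 mm high. Origin: centre of its underside.

How it is judged:
By the outcome, as a careful person would: the job done as asked, in the order asked, and still so for the second after the job is handed in, with the robot touching nothing.
It also fails if it takes over 56 s, if anything falls off the work surface, if the arm or the gripper's body presses on something with over 40 N, if the wrist force passes 120 N, or if a joint passes its speed limit or range.

ROBOT

A 6-joint arm with a two-finger parallel gripper is mounted at the origin on the work surface. World frame = base frame: x ahead of the robot, y to its left, z up, the work surface at z = 0. Lengths are in m, angles in rad, forces in N, time in s.
With the tool pointing down it reaches from about 0.275 to 0.875 m from the base axis. Payload 12.5 kg.
Tool frame: the origin (TCP) lies on the centre line of the jaws, within the pads' length; the fingertips stand r.finger_overhang ahead of it and the grasp point (between the pads) lies 3 mm ahead of it (r.finger_overhang is the distance from the TCP to the fingertips, in m); z points along the fingers, y is the direction in which the jaws open and shut (so a half turn about z gives the same grasp; the last joint's range is limited). The gripper opens to 85 mm and grips with 20 to 120 N. Pads are 22 mm wide; open, the fingers measure 114 mm over their backs; the gripper's body (76 mm by 85 mm) begins 54 mm behind the grasp point. The pads swing forward as they close: fully open they stand 13 mm farther back than shut.
Start: joints at [-1.397, 0.351, 1.652, -0, 1.139, -0.085], TCP at [0.141, -0.532, 0.253] pointing down, gripper open.
Joint ranges: [-2.75, 2.75], [-0.79, 2.1], [0.01, 2.65], [-1.57, 4.71], [0.07, 3.14], [-2.87, 2.87]. Speed limits (rad/s): [2.22, 2.22, 2.79, 3.14, 3.14, 3.14].

INTERFACE

Orientations are given as a unit quaternion [x, y, z, w].
In Python, from cell import r, optics gives the robot as it stands. The module is installed in compiled form; this text tells all that it offers. Calls block until the motion is done:
- r.move_to(position, orientation): joint-space move of the TCP to a pose.
- r.move_linear(position, rot=None, vel=0.15): straight line of the TCP; rot=None keeps the orientation; vel is the mean speed in m/s.
- r.set_joints(angles): joint-space move.
- r.set_gripper(opening, squeeze=None): opening from 0.0 (shut) to 1.0 (fully open); squeeze is the grip in N (None keeps the last); returns when the fingers have stopped.
- r.sleep(seconds).
- r.inverse_kinematics(position, orientation): joint angles nearest the present ones, or None.
- optics.get_image(name): name is "side" or "top"; returns a dict with "pixels" (384x512x3 uint8, red, green, blue), "depth" (384x512 float32, m along the optical axis (not along the pixel's ray), 0 where there is no reading), "fx", "fy", "cx", "cy" (pixels), "camera_from_world" (4x4, takes a point from world to camera coordinates). Camera axes: x right, y down, z forward; pixel columns grow to the right and rows downward; lengths in m; the calibration is good to about 2 mm. A picture is of the moment at which its call begins.
A pose or a line that the arm cannot do raises r.PlanningError and nothing moves.
- r.hand_in(): hands the job in, once; it reports no verdict.
Readings, each from a call of its own:
- r.current_t(): time.
- r.current_q(): joint angles.
- r.current_qvel(): joint speeds.
- r.current_effort(): joint torques, N m.
- r.current_tool_pos(): TCP position.
- r.current_ee_rot(): TCP orientation.
- r.current_contact_force(): force on the tool from outside, world axes, zero at the start.
- r.current_torque(): the same for the moment, N m.
- r.current_opening(): opening from 0.0 (shut) to 1.0 (fully open).
Only numpy, scipy, OpenCV 4.12 (cv2) and the standard library are available. Lean on these libraries where they do the work, as an engineer would, in place of code of your own. Each camera call takes 0.05 s, during which the arm holds its last target. There are 200 camera calls.

## Working session

There is one attempt and no reset: what is moved stays moved. The work goes in short steps, each a Python script; the robot and the scene stay as the last script left them, time stands still between calls to the robot, and variables do not carry over. Pictures are saved under pics/ and viewed, about 8 in all and at most 12, crops included, and the job is handed in when it is done.

```bash
mkdir -p pics; ls
cat > h.py <<'E'
import numpy as np, cv2
from cell import r, optics
def snap(n,f=None):
    d=optics.get_image(n)
    if f: cv2.imwrite('pics/'+f,d['pixels'][:,:,::-1])
    return d
def cast(d,u,v,z):
    """pixel -> world point on plane at height z"""
    T=np.linalg.inv(d['camera_from_world']); o=T[:3,3]
    k=T[:3,:3]@np.array([(u-d['cx'])/d['fx'],(v-d['cy'])/d['fy'],1])
    return o+k*(z-o[2])/k[2]
def proj(d,p):
    c=d['camera_from_world']@np.append(p,1); return np.array([d['fx']*c[0]/c[2]+d['cx'],d['fy']*c[1]/c[2]+d['cy']])
E
python3 - <<'E'
from h import *
for n in('top','side'):
    d=snap(n,n+'0.png'); T=np.linalg.inv(d['camera_from_world']); print(n,T[:3,3].round(3),T[:3,2].round(3),d['fx'])
print(r.finger_overhang,r.current_t(),r.current_ee_rot(),r.current_tool_pos())
E
```

```text
pics
top [0.507 0.006 1.32 ] [ 0.037 -0.026 -0.999] 410.2763474629787
side [0.293 0.96  0.91 ] [ 0.204 -0.748 -0.632] 389.3833440309668
0.022 0.1 [ 9.91642001e-01  1.29018974e-01 -1.28346749e-05 -4.96480518e-04] [ 0.14072787 -0.53142289  0.25283004]
```

View pics/top0.png

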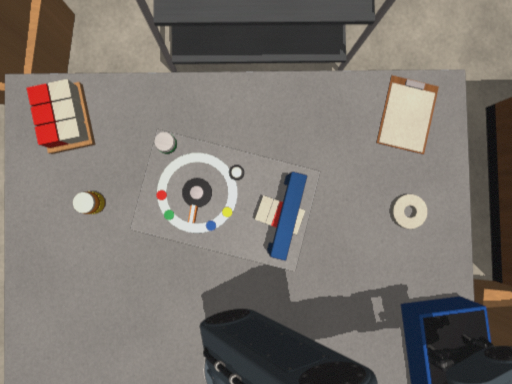

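View pics/side0.png

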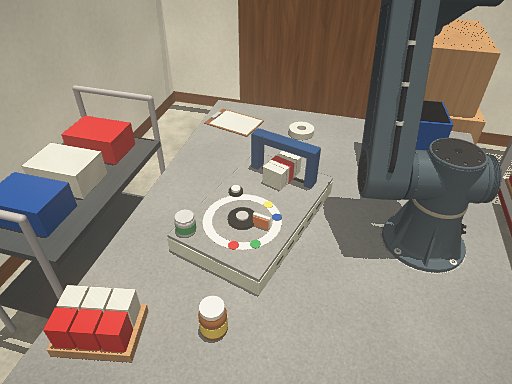

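The top view shows the tab pointing down at about (193,215), blue at (211,226), yellow at (228,212), green at (169,215), red at (162,195) and the white start button at (236,172). The side view agrees. Now I'll measure these positions.

```bash
cat >> h.py <<'E'
def blobs(d,lo,hi,win):
    hsv=cv2.cvtColor(d['pixels'],cv2.COLOR_RGB2HSV); m=cv2.inRange(hsv,lo,hi)
    w=np.zeros_like(m); x0,y0,x1,y1=win; w[y0:y1,x0:x1]=m[y0:y1,x0:x1]
    n,_,s,c=cv2.connectedComponentsWithStats(w)
    return [(s[i,4],c[i]) for i in np.argsort(-s[1:,4])+1] if n>1 else []
COL=dict(red=((0,170,90),(5,255,255)),green=((45,120,60),(85,255,255)),blue=((100,150,80),(125,255,255)),yellow=((22,150,120),(35,255,255)))
ANG=dict(red=-1.25,green=-.65,blue=.65,yellow=1.25)
E
python3 - <<'E'
from h import *
from scipy.optimize import least_squares
for n,win in(('top',(140,140,242,240)),('side',(195,185,290,255))):
    d=snap(n); P={}
    for k,(lo,hi) in COL.items():
        b=[x for x in blobs(d,lo,hi,win) if x[0]>10]
        print(n,k,[(int(a),c.round(1)) for a,c in b[:3]])
        if b: P[k]=cast(d,*b[0][1],.073)[:2]
    def f(p): return np.concatenate([p[:2]+.108*np.array([-np.cos(p[2]+ANG[k]),-np.sin(p[2]+ANG[k])])-q for k,q in P.items()])
    s=least_squares(f,[.65,.17,-.2]); print(s.x.round(4),(s.fun*1000).round(1)); 
    o=blobs(d,(3,80,60),(18,255,255),win)[:4]; print('orange',[(int(a),c.round(1)) for a,c in o])
    img=cv2.resize(d['pixels'][win[1]-10:win[3]+10,win[0]-10:win[2]+10],None,fx=5,fy=5,interpolation=cv2.INTER_CUBIC)
    cv2.imwrite(f'pics/{n}1.png',img[:600,:800,::-1])
E
```

```text
top red [(59, array([161. , 194.6]))]
top green [(58, array([168.6, 214.6]))]
top blue [(53, array([210.5, 225.3]))]
top yellow [(60, array([226.9, 211.5]))]
[ 0.5558  0.133  -0.2705] [-0.5 -0.1  0.5  0.   0.4 -0.2 -0.4  0.3]
orange [(46, array([194.8, 213.6])), (23, array([189.3, 212.6])), (1, array([166., 196.])), (1, array([156., 193.]))]
side red [(38, array([233.3, 244.6]))]
side green [(37, array([254.9, 243.5]))]
side blue []
side yellow []
[ 0.5539  0.1322 -0.278 ] [ 0.6  0.2 -0.6 -0.2]
orange [(150, array([260.5, 222.4])), (7, array([228.9, 243.1])), (3, array([233., 249.])), (2, array([237.5, 242.5]))]
```

View pics/top1.png

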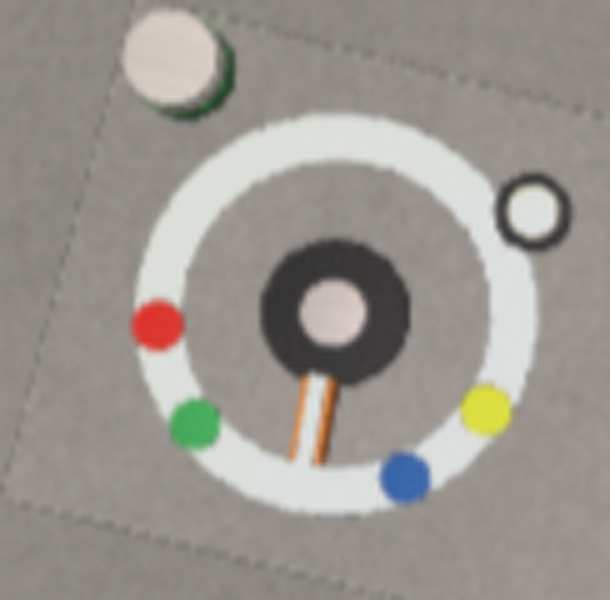

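```bash
cat >> h.py <<'E'
AX=np.array([.5558,.133]); YAW=-.2705
def world(d):
    v,u=np.mgrid[:384,:512]; z=d['depth']; p=np.stack([(u-d['cx'])/d['fx']*z,(v-d['cy'])/d['fy']*z,z,np.ones_like(z)],-1)
    return (p@np.linalg.inv(d['camera_from_world']).T)[...,:3]
def tab_angle(d):
    """selector angle from depth: core top (highest points) outside the hub"""
    W=world(d); q=W[...,:2]-AX; R=np.hypot(q[...,0],q[...,1])
    m=(W[...,2]>.100)&(W[...,2]<.13)&(R>.035)&(R<.1)&(d['depth']>0)
    c=q[m]; mu=c.mean(0); line=cv2.fitLine(c.astype(np.float32),cv2.DIST_L2,0,.01,.01).ravel()[:2]
    a=lambda w:(np.arctan2(-w[1],-w[0])-YAW+np.pi)%(2*np.pi)-np.pi
    line=line*np.sign(line@mu); return a(mu),a(line),m.sum(),R[m].min(),R[m].max()
def pose(th,r_,off,z):
    """tool pos/quaternion, tips at z, at selector angle th, radius r_, off metres to the low-angle side; jaw axis tangential"""
    a=th+YAW; e=np.array([-np.cos(a),-np.sin(a)]); t=np.array([np.sin(a),-np.cos(a)])
    p=AX+r_*e-off*t; ty=np.arctan2(t[1],t[0])
    return np.append(p,z+r.finger_overhang),ty
def down(ty):
    """quaternion, tool z down, tool y at world heading ty"""
    from scipy.spatial.transform import Rotation as Ro
    y=np.array([np.cos(ty),np.sin(ty),0]); z=np.array([0,0,-1.]); return Ro.from_matrix(np.stack([np.cross(y,z),y,z],1)).as_quat()
E
python3 - <<'E'
from h import *
for n in('top','side'):
    d=snap(n); print(n,tab_angle(d))
d=snap('top'); W=world(d)
print('deck z',np.median(W[226:230,190:200,2]))
hub=blobs(d,(0,0,150),(180,60,255),(189,186,204,200))[0]; print('hub',hub, cast(d,*hub[1],.092))
m=blobs(d,(0,0,170),(180,60,255),(231,166,242,178)); print('btn',m[:2]); c=m[0][1]; i,j=int(round(c[1])),int(round(c[0]))
print(W[i-4:i+5,j-4:j+5,2].round(3))
for z in(.09,.095,.10): 
    w=cast(d,*c,z); q=w[:2]-AX; ca,sa=np.cos(YAW),np.sin(YAW); print(w.round(4),'machine',(ca*q[0]+sa*q[1]),(-sa*q[0]+ca*q[1])+.09)
for th,off in((0,.04),(.65,.024)):
    p,ty=pose(th,.07,off,.085)
    for k in(0,1,-.5,.5):
        for z in (0,.1): print(th,k,p.round(3),r.inverse_kinematics(p+[0,0,z],down(ty+k*np.pi)))
E
```

```text
top (np.float64(0.09329430223722168), np.float64(0.09336767803876311), np.int64(117), np.float64(0.03712096450210753), np.float64(0.08997669604195441))
side (np.float64(0.034724739173186414), np.float64(0.12567089867624226), np.int64(122), np.float64(0.03884851938787847), np.float64(0.09323721982846461))
deck z 0.07129972977769627
hub (np.int32(131), array([196.21374046, 192.08396947])) [0.55571444 0.13288778 0.092     ]
btn [(np.int32(76), array([236.        , 171.61842105]))]
[[0.084 0.092 0.095 0.091 0.087 0.091 0.092 0.091 0.085]
 [0.091 0.094 0.093 0.089 0.093 0.089 0.094 0.094 0.093]
 [0.095 0.094 0.095 0.093 0.089 0.09  0.092 0.092 0.09 ]
 [0.094 0.092 0.091 0.088 0.087 0.091 0.096 0.097 0.092]
 [0.089 0.09  0.093 0.09  0.098 0.093 0.092 0.088 0.09 ]
 [0.095 0.093 0.091 0.092 0.089 0.094 0.098 0.093 0.089]
 [0.088 0.093 0.092 0.093 0.096 0.09  0.093 0.092 0.094]
 [0.083 0.095 0.095 0.094 0.095 0.091 0.093 0.094 0.081]
 [0.082 0.083 0.083 0.094 0.093 0.095 0.092 0.089 0.082]]
[0.6151 0.0131 0.09  ] machine 0.08922528776734047 -0.009673539989238936
[0.6147 0.0131 0.095 ] machine
[... 1238 characters left out ...]
5 0 [0.482 0.129 0.107] [ 1.68930171e-01  3.15762946e-01  1.82934354e+00 -4.44089210e-16
  9.96486167e-01  1.36022650e+00]
0.65 1 [0.482 0.129 0.107] [ 1.68930171e-01  4.71859438e-01  1.90051792e+00 -4.44089210e-16
  7.69215297e-01 -1.78136616e+00]
0.65 1 [0.482 0.129 0.107] [ 1.68930171e-01  3.15762946e-01  1.82934354e+00 -4.44089210e-16
  9.96486167e-01 -1.78136616e+00]
0.65 -0.5 [0.482 0.129 0.107] None
0.65 -0.5 [0.482 0.129 0.107] None
0.65 0.5 [0.482 0.129 0.107] [ 1.68930171e-01  4.71859438e-01  1.90051792e+00 -4.44089210e-16
  7.69215297e-01 -2.10569829e-01]
0.65 0.5 [0.482 0.129 0.107] [ 1.68930171e-01  3.15762946e-01  1.82934354e+00 -4.44089210e-16
  9.96486167e-01 -2.10569829e-01]
```

```bash
cat >> h.py <<'E'
def go(th,off,z,vel=.1,rad=.07,lin=True):
    p,ty=pose(th,rad,off,z); q=down(ty+np.pi/2)
    r.move_linear(p,q,vel) if lin else r.move_to(p,q)
E
python3 - <<'E'
from h import *
r.set_gripper(0.0); print(r.finger_overhang,r.current_t())
p=np.array(r.current_tool_pos()); r.move_linear(p+[0,0,.09],vel=.25)
go(.09,.045,.30,lin=False); go(.09,.045,.095,.2); print(r.current_t(),np.round(r.current_contact_force(),1))
go(.09,.026,.095,.08)
for th in np.arange(.09,.50,.08):
    go(th,.020,.095,.06); print(round(th,2),r.current_t(),np.round(r.current_contact_force(),1))
snap('side','push.png')
go(.41+.08,.045,.095,.1); 
snap('top','push_t.png'); print(tab_angle(snap('side')),r.current_t())
a=cv2.imread('pics/push.png')[150:290,150:340]; b=cv2.imread('pics/push_t.png')[140:280,120:310]
cv2.imwrite('pics/push2.png',cv2.resize(np.hstack([a,b]),None,fx=2.1,fy=2.1))
E
```

```text
0.022 1.1167
5.6333 [ 1.  -0.4  0.2]
0.09 6.2667 [-0.2 -0.2 -0.3]
0.17 6.5167 [-0.3  0.1 -0.4]
0.25 6.7667 [-0.4 -0.3  0.2]
0.33 7.0167 [-0.4  0.6  0.1]
0.41 7.2667 [-0.5  0.4 -1.1]
0.49 7.5167 [-0.2  0.2 -0.4]
(np.float64(-0.10969252372662242), np.float64(-1.0786644882569512), np.int64(72), np.float64(0.04994279147745686), np.float64(0.09682791651973442)) 8.0667
```

View pics/push2.png

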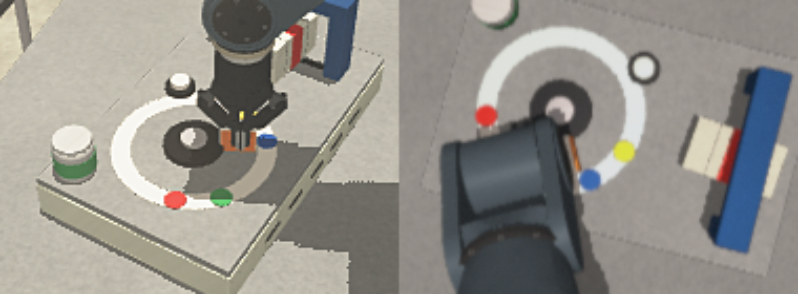

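Left half: fingertips are on the tab's +y side. Right half: the tab is now just short of blue. I'll clear the view and measure.

```bash
cat >> h.py <<'E'
def clear():
    p=np.array(r.current_tool_pos()); r.move_linear([p[0],p[1],.26],vel=.25)
    q=np.array(r.current_q()); q[0]=.85; r.set_joints(q)
E
python3 - <<'E'
from h import *
clear(); d=snap('top'); print(tab_angle(d),tab_angle(snap('side')),r.current_t())
E
```

```text
(np.float64(0.4993350387178621), np.float64(0.4715153203694258), np.int64(113), np.float64(0.03670128814494628), np.float64(0.09001095784984264)) (np.float64(0.42482817872302814), np.float64(0.5062824790828726), np.int64(124), np.float64(0.040900825495055464), np.float64(0.09254035303118992)) 10.0583
```

Run:
```python
from h import *
go(.47,.045,.26,lin=False); go(.47,.045,.095,.2); go(.48,.022,.095,.08)
for th in(.54,.60,.652): go(th,.020,.095,.06); print(np.round(r.current_contact_force(),1))
go(.652,.045,.095,.1); clear()
for i in range(2):
    d=snap('top',f'b{i}.png'); print(tab_angle(d),tab_angle(snap('side')),r.current_t())
cv2.imwrite('pics/b_crop.png',cv2.resize(cv2.imread('pics/b1.png')[140:250,140:250],None,fx=5,fy=5))
```

```text
[-0.2 -1.2  1. ]
[ 0.2 -0.4  0.6]
[-0.3  0.6  0.9]
(np.float64(0.6613239762959142), np.float64(0.6437847437587649), np.int64(116), np.float64(0.036890147884323994), np.float64(0.08946428266696804)) (np.float64(0.585874264255251), np.float64(0.5962033702893414), np.int64(127), np.float64(0.0385044973489437), np.float64(0.0927786190984732)) 15.825
(np.float64(0.6619482931954446), np.float64(0.6500214804500049), np.int64(116), np.float64(0.03689907315814593), np.float64(0.08945634327130546)) (np.float64(0.5817250994687173), np.float64(0.6013657528105294), np.int64(124), np.float64(0.038727924065830886), np.float64(0.09270473115282912)) 15.925
```

View pics/b_crop.png

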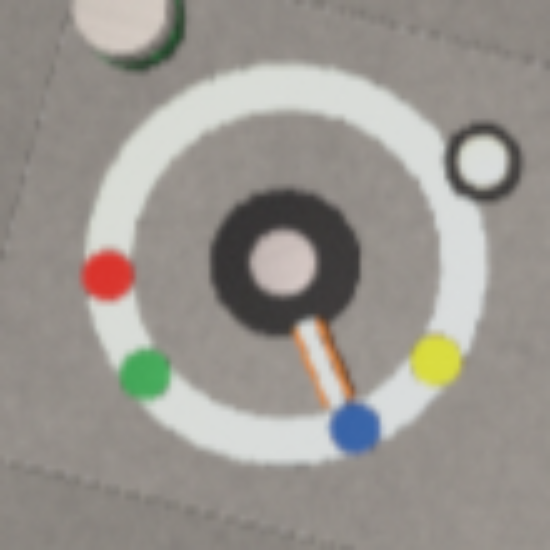

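The tab's centre line runs from (311,325) into blue at (355,428), and the top camera reads about 0.65–0.66 rad. Next is the button.

Run:
```python
from h import *
B=np.array([.6148,.0131]); oh=r.finger_overhang
q=down(pose(.65,.07,0,0)[1]+np.pi/2)
r.move_to(np.append(B,.26),q); r.move_linear(np.append(B,.115+oh),vel=.2)
r.sleep(.2); f0=r.current_contact_force()[2]; print(r.current_t(),f0)
z=.100; r.move_linear(np.append(B,z+oh),vel=.06)
while z>.075:
    z-=.001; r.move_linear(np.append(B,z+oh),vel=.02); r.sleep(.1)
    f=np.mean([r.current_contact_force()[2] for _ in range(3)])-f0; print(round(z,3),round(r.current_tool_pos()[2]-oh,4),round(f,1))
    if f>18: break
r.sleep(.3); snap('side','press.png'); print(r.current_t())
r.move_linear(np.append(B,.26),vel=.2); 
q=np.array(r.current_q()); q[0]=.85; r.set_joints(q)
d=snap('top','end.png'); e=snap('side','end_s.png'); W=world(d); print('btn z',np.median(W[168:176,232:241,2]),tab_angle(d),r.current_t())
a=cv2.imread('pics/press.png')[130:290,150:340]; b=cv2.imread('pics/end_s.png')[130:290,150:340]
cv2.imwrite('pics/press2.png',cv2.resize(np.hstack([a,b]),None,fx=2.1,fy=2.1))
```

```text
18.725 -0.05166057617146025
0.099 0.0991 0.6
0.098 0.098 0.5
0.097 0.097 0.3
0.096 0.096 0.1
0.095 0.095 0.3
0.094 0.094 0.8
0.093 0.093 -0.1
0.092 0.0921 0.4
0.091 0.0911 2.2
0.09 0.0901 2.8
0.089 0.0891 2.5
0.088 0.0881 3.8
0.087 0.0871 3.3
0.086 0.0861 4.6
0.085 0.0859 13.6
0.084 0.0858 22.3
25.075
btn z 0.09256753283997876 (np.float64(0.6615126781558853), np.float64(0.643777194892289), np.int64(115), np.float64(0.036783799220991405), np.float64(0.08945648554530272)) 28.0333
```

View pics/press2.png

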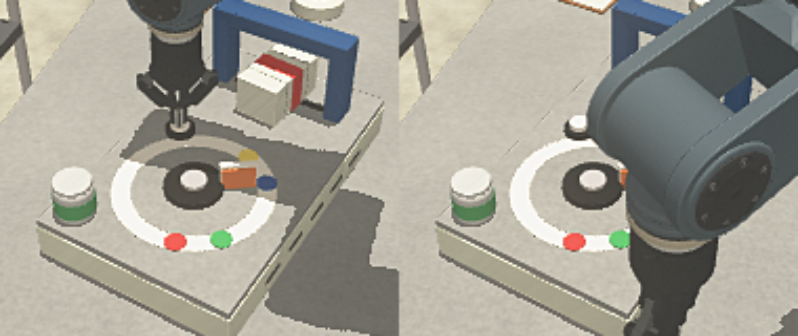

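View pics/end.png

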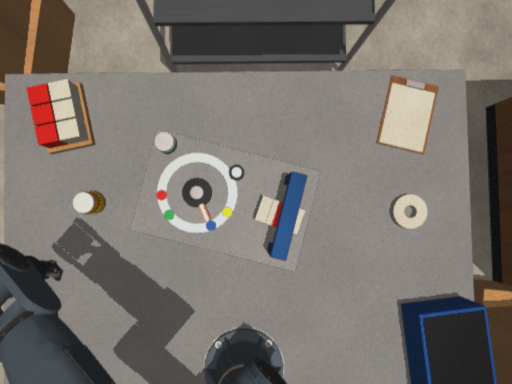

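The fingertips met the button at 0.092 m and hit a hard stop at 0.086 m, which is the full 6 mm of travel. The button is back up, with its top at 0.0926 m. The pack, tin (165,142), jar (88,203) and roll (410,211) are at the same pixels as at the start.

```bash
python3 -c "
from h import *
r.hand_in(); print(r.current_t())"
```

```text
the job is handed in; nothing more can be done
the job is handed in; nothing more can be done
```

The selector tab now points at the blue mark, and the start button was pressed fully down afterwards and came back up. I handed the job in at about 28 s of the 56 s allowed; no verdict was reported.

- **Tab:** I pushed it with shut fingertips against one cheek, without gripping it, from 0.09 rad to about 0.65 rad, where the blue mark stands. The last top-camera check, after the press, read 0.64 to 0.66 rad.
- **Button:** The fingertips met it at about 0.092 m and hit a hard stop at about 0.086 m, the full 6 mm of travel. The force there was about 22 N. Afterwards its top measured 0.0926 m, so it is back up.
- **Loose items:** By eye, the pack, tin, jar and paper roll are where they were in the first top picture. The arm is clear of everything.
- **Disagreement:** The side camera read the tab at 0.58 to 0.60 rad. Its centroid reading was also about 0.06 rad below the top camera's before I touched the tab, likely because it sees mostly one cheek of the tab. I relied on the top view, which fitted the four marks to within about 0.5 mm.

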